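Post the spent blade cassette into the used-blade box

TASK

The tall, narrow blade cassette on the shop counter is spent: lift it out of its stand and feed it upright down through the slot in the lid of the grey used-blade box, keeping hold until roughly its lower third is inside, then let it drop in. It must end up wholly inside the box; leave the wide pack and the round disc standing in their stands.

Things in the scene. Friction and masses are not known exactly. Their poses are not given: they have to be found in the camera images.
- cassette: Spent blade cassette: flat black case, grey panels, 12 mm thick (its x), 80 wide (y), 140 tall (z, up), 0.13 kg; tallest of three flat things on edge in like aluminium stands. Origin at its centre. The fixed stand, base 70 x 136 mm, is a trough 16 mm wide inside, rim 45 mm above the counter; the cassette stands loose in it, top 148 mm above the counter. Pull straight up to take it out.
- blade_box: Grey steel box fixed to the counter, 150 (x) by 210 mm (y), lid top 165 mm up, inner floor 4 mm up. Origin: centre of its underside, z up. Mid-lid (x = y = 0) is the slot, 28 mm along x, 100 along y, with flared steel lips up to 177 mm above the counter, mouth 48 by 120 mm. The cassette goes in upright, width along the box's y, either way round; let go, it falls freely to the floor.
- wide_pack: Bystander to be left alone: a pack of new blades, same look, 12 mm thick but 120 mm wide and only 85 mm tall, standing in a like stand. Origin at its centre, x = thickness, y = width, z up.
- disc: Bystander to be left alone: a round black pad-holder disc, 110 mm in diameter, 12 mm thick, grey hub, standing on edge in a like stand. Origin at its centre, x = its axis, z up.

How it is judged:
By the outcome, as a careful person would: the job done as asked, in the order asked, and still so for the second after the job is handed in, with the robot touching nothing.
It also fails if it takes over 48 s, if anything falls off the work surface, if the arm or the gripper's body presses on something with over 40 N, if the wrist force passes 120 N, or if a joint passes its speed limit or range.

ROBOT

A 6-joint arm with a two-finger parallel gripper is mounted at the origin on the work surface. World frame = base frame: x ahead of the robot, y to its left, z up, the work surface at z = 0. Lengths are in mm, angles in rad, forces in N, time in s.
With the tool pointing down it reaches from about 350 to 725 mm from the base axis. Payload 6 kg.
Tool frame: the origin (TCP) lies on the centre line of the jaws, within the pads' length; the fingertips stand 19 mm ahead of it and the grasp point (between the pads) is the TCP (manip.finger_overhang is the distance from the TCP to the fingertips, in mm); x points along the fingers, y is the direction in which the jaws open and shut, and the axes are right-handed (so a half turn about x gives the same grasp; the last joint's range is limited). The gripper opens to 85 mm and grips with 20 to 120 N. Pads are 22 mm wide; open, the fingers measure 114 mm over their backs; the gripper's body (76 mm by 85 mm) begins 54 mm behind the grasp point. The pads swing forward as they close: fully open they stand 13 mm farther back than shut.
Start: joints at [-0.905, 0.04, 0.085, 0, -1.615, -0.334], TCP at [195.457, -567.25, 250.261] pointing down, gripper open.
Joint ranges: [-2.56, 2.56], [-1.29, 2.01], [-1.08, 1.49], [-3.29, 1.98], [-2.81, -0.18], [-2.99, 2.99]. Speed limits (rad/s): [2.57, 2.57, 3.01, 3.14, 3.14, 3.14].

INTERFACE

Orientations are given as a unit quaternion [w, x, y, z].
In Python, from rig import manip gives the robot as it stands. The module is installed in compiled form; this text tells all that it offers.
- The arm moves only by the tool step_arm, never from a script. Its argument "targets" is text: rows parted by semicolons, each of 7 numbers parted by spaces: the shift along the tool's x, y, z in mm, then the turn, a rotation vector about the tool's x, y, z in rad, then the finger opening in mm, from 0 to 85.4. In form: dx dy dz wx wy wz gripper; .... A call has 1 to 5 rows; each row shifts and turns the pose as measured when the row begins, along the tool's axes as they then stand; what a row does not reach is not made up. A row lasts 1/8 s, in which the tool goes at most 62.5 mm and 10.7 degrees, less where a joint would pass 70% of its speed; a pose out of reach is approached as far as the arm can. A call is refused whole if a number of a shift passes 62.5 or a number of a turn 0.188, either way. A call with a gripper value outside its range is refused whole. The fingers move at their own pace and stop on an object; "grip_force" is the grip in N (left out, the last holds). Time passes only in rows, so rows that do not move let the fingers close. It gives the time, the measured TCP pose, the force and the opening at its end, in the units of the state.
- manip.state(): the state, without advancing time (a new reading comes with each control period).
- manip.read_camera(name): name is "side" or "top"; returns the picture (400x640x3 uint8, red, green, blue); there is no depth.
- manip.get_calibration(name): a dict with "fx", "fy", "cx", "cy" (pixels), "dist_coeffs" ([k1, k2, p1, p2, k3] as OpenCV has them; the pictures are not rectified), "cam_to_world" (4x4, takes a point from camera to world coordinates). Camera axes: x right, y up, looking along -z (the intrinsics and any distortion apply to the point x, -y, -z); pixel columns grow to the right and rows downward; lengths in mm; the calibration is good to about 2 mm. A picture is of the moment at which its call begins. get_calibration takes no time and is no camera call.
- manip.finish_job(): hands the job in, once; it reports no verdict.
Trained networks look in the newest picture that a camera, given by its name, has taken for a name from the list of things; names that differ only in an ending like _2 or _b are one class to them, and where a whole thing is asked for, a point or a joint stands for the part that bears it (a point fixed in the world has none). Each returns a list of dicts, best first, with "score" (0 to 1); they miss things now and then, are a little off and sometimes report something else, mostly with a low value. They report only what shows in the picture. A call takes as long as a camera call.
- manip.spot_in(query, camera): "location" ([x, y, z] in mm, in world coordinates, good to about 4 mm: the middle of the surface that is visible of it).
- manip.masks_of(query, camera): "pixels" (400x640 bool, what is visible of it).
- manip.mark_of(query, camera): "location" ([x, y, z] in mm, in world coordinates, good to about 4 mm: a listed point, or the origin of a listed thing).
The state is a dict: "t": time; "qpos": joint angles; "qvel": joint speeds; "effort": joint torques, N m; "position": TCP position; "tool_rot": TCP orientation; "contact_force": force on the tool from outside, world axes, zero at the start; "wrist_torque": the same for the moment, N m; "gripper_width": finger opening in mm.
Only numpy, scipy, OpenCV 4.12 (cv2) and the standard library are available. Lean on these libraries where they do the work, as an engineer would, in place of code of your own. Each camera call takes 0.05 s, during which the arm holds its last target. There are 200 camera calls.

## Working session

There is one attempt and no reset: what is moved stays moved. The work goes in short steps, Python scripts to look and compute and a tool call to move; the robot and the scene stay as the last step left them, time stands still between calls to the robot, and variables do not carry over. Pictures are saved under pics/ and viewed, about 8 in all and at most 12, crops included, and the job is handed in when it is done.

Besides the shell and the picture viewer there is one more tool, called after "Emit:" by a JSON object that holds its "op" and its "data". step_arm: Moves the arm, as the interface text tells. Its arguments: {"type":"object","properties":{"targets":{"type":"string"},"grip_force":{"type":"number"}},"required":["targets"]}

```bash
mkdir -p pics; python3 - <<'E'
from rig import manip
import cv2,numpy as np
s=manip.state();print(s['t'],s['position'],s['tool_rot'],s['gripper_width'])
for c in ['side','top']:
    im=manip.read_camera(c);cv2.imwrite(f'pics/{c}0.png',im[:,:,::-1])
    k=manip.get_calibration(c);print(c,k['fx'],k['cx'],k['cy'],k['dist_coeffs'],np.round(k['cam_to_world'],3).tolist())
    for q in ['cassette','blade_box','wide_pack','disc']:
        for r in manip.mark_of(q,c)[:2]:print(q,'mark',np.round(r['location'],1),round(r['score'],2))
        m=manip.masks_of(q,c)
        for r in m[:2]:
            p=r['pixels'].astype(np.uint8);print('  mask',round(r['score'],2),p.sum(),cv2.boundingRect(p),cv2.minAreaRect(cv2.findNonZero(p)) if p.any() else 0)
print(manip.state()['t'])
E
```

```text
0.0 [ 195.42210667 -566.96723602  249.26643385] [ 0.69726058 -0.11615204  0.69753661  0.11738427] 85.24499609963364
side 422.04660655917786 323.1473513116458 188.4339318484663 [-0.01056101  0.          0.          0.          0.        ] [[-0.969, 0.175, -0.177, 340.66], [-0.249, -0.664, 0.705, 688.644], [0.006, 0.727, 0.687, 774.843], [0.0, 0.0, 0.0, 1.0]]
cassette mark [425.5 387.6  80.1] 0.95
cassette mark [561.7 133.4  49.7] 0.39
  mask 0.74 1356 (300, 323, 35, 72) ((316.4563903808594, 357.91949462890625), (25.7238826751709, 74.55010223388672), 34.99202346801758)
  mask 0.27 343 (282, 212, 9, 57) ((285.25909423828125, 240.01556396484375), (56.33449172973633, 6.373844623565674), 86.3086166381836)
blade_box mark [ 4.69e+02 -3.54e+02  1.00e-01] 0.66
  mask 0.63 5558 (329, 70, 79, 96) ((365.190185546875, 116.80819702148438), (72.9041976928711, 90.08674621582031), 13.324530601501465)
wide_pack mark [559.7 135.6  51.9] 0.8
  mask 0.72 374 (280, 210, 11, 59) ((285.05963134765625, 238.99520874023438), (58.45325469970703, 6.658727169036865), 85.42607879638672)
disc mark [ 587.3 -140.    6
[... 474 characters left out ...]
.74 457 (248, 170, 50, 24) ((272.5386047363281, 182.4138641357422), (10.056867599487305, 51.263328552246094), 69.14553833007812)
blade_box mark [ 467.4 -351.9   -3.1] 0.97
blade_box mark [564.  135.4  48.1] 0.58
  mask 0.76 7868 (425, 179, 119, 84) ((485.28564453125, 221.2249755859375), (112.73674011230469, 73.87728881835938), 9.926244735717773)
wide_pack mark [565.8 137.8  50.3] 0.76
  mask 0.59 576 (247, 171, 51, 25) ((271.4920349121094, 181.9805450439453), (12.621095657348633, 52.167198181152344), 67.7509765625)
disc mark [ 585.5 -141.1   61. ] 0.73
  mask 0.69 500 (366, 165, 45, 19) ((388.00006103515625, 173.00001525878906), (45.58331298828125, 12.204564094543457), 17.10272979736328)
0.9
```

```bash
python3 -c "
import cv2,numpy as np
a=cv2.imread('pics/side0.png');b=cv2.imread('pics/top0.png')
cv2.imwrite('pics/both0.png',cv2.resize(np.vstack([a,b]),None,fx=.75,fy=.75,interpolation=cv2.INTER_AREA))"
```

```text
(no output)
```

View pics/both0.png

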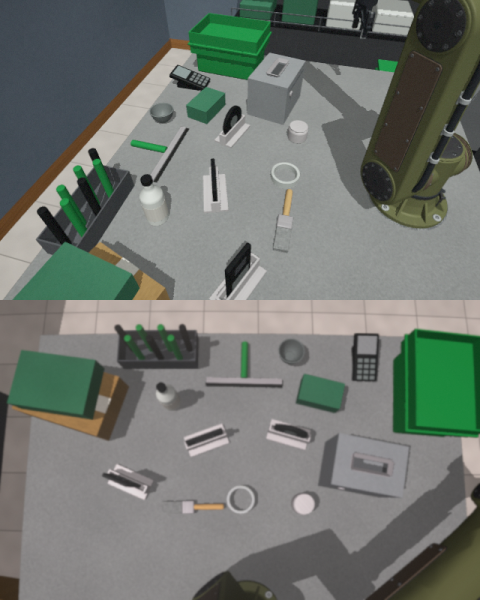

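Side (upper half) and top (lower half): the cassette stands at the left of the robot, at about full-resolution (317,355) in side and (171,243) in top. The box with its slot is at about (490,220) in top. The marks agree with this. Next I need the yaws.

```bash
cat > h.py <<'E'
from rig import manip
import cv2,numpy as np
from scipy.spatial.transform import Rotation as R
def proj(P,c):
    k=manip.get_calibration(c);T=np.linalg.inv(np.array(k['cam_to_world']))
    p=np.atleast_2d(P)@T[:3,:3].T+T[:3,3];p=p*[1,-1,-1]
    K=np.array([[k['fx'],0,k['cx']],[0,k['fy'],k['cy']],[0,0,1.]])
    return cv2.projectPoints(p,np.zeros(3),np.zeros(3),K,np.array(k['dist_coeffs']))[0][:,0]
def rect(x,y,z,yaw,w,h):
    c,s=np.cos(yaw),np.sin(yaw)
    return np.array([[x+c*a*w/2-s*b*h/2,y+s*a*w/2+c*b*h/2,z] for a,b in [(-1,-1),(1,-1),(1,1),(-1,1)]])
def crop(im,c,rects,u,v,w,h,f):
    o=cv2.resize(im[v:v+h,u:u+w],None,fx=f,fy=f,interpolation=cv2.INTER_CUBIC)
    for r,col in rects:
        cv2.polylines(o,[np.int32(((proj(r,c)-[u-.5,v-.5])*f*8).round())],True,col,1,cv2.LINE_AA,3)
    return o
E
cat > ov.py <<'E'
import sys
from h import *
cx,cy,cyaw,bx,by,byaw=map(float,sys.argv[1:7]);out=sys.argv[7]
cr=[(rect(cx,cy,148,cyaw,12,80),(0,0,255)),(rect(cx,cy,45,cyaw,16,136),(255,0,0)),(rect(cx,cy,0,cyaw,70,136),(0,255,0))]
br=[(rect(bx,by,165,byaw,150,210),(0,0,255)),(rect(bx,by,177,byaw,48,120),(0,255,0)),(rect(bx,by,0,byaw,150,210),(255,0,0))]
S=cv2.imread('pics/side0.png');T=cv2.imread('pics/top0.png')
a=crop(T,'top',cr,120,200,100,75,4);b=crop(S,'side',cr,270,310,100,75,4)
c=crop(T,'top',br,420,165,133,100,3);d=crop(S,'side',br,305,55,133,100,3)
f=lambda i:cv2.resize(i,(400,300))
cv2.imwrite(out,np.vstack([np.hstack([f(a),f(b)]),np.hstack([f(c),f(d)])]))
E
python3 ov.py 425 388 -1.2 468 -353 0.13 pics/o1.png
python3 - <<'E'
from h import *
# yaw from image features: bright stand base in top, box slot
T=cv2.imread('pics/top0.png');g=T.min(2)
m=np.zeros_like(g);m[200:275,120:220]=(g[200:275,120:220]>190)
print(m.sum(),cv2.minAreaRect(cv2.findNonZero(m)))
E
```

```text
424 ((170.57533264160156, 241.03424072265625), (58.18069076538086, 27.890317916870117), 24.443954467773438)
```

View pics/o1.png

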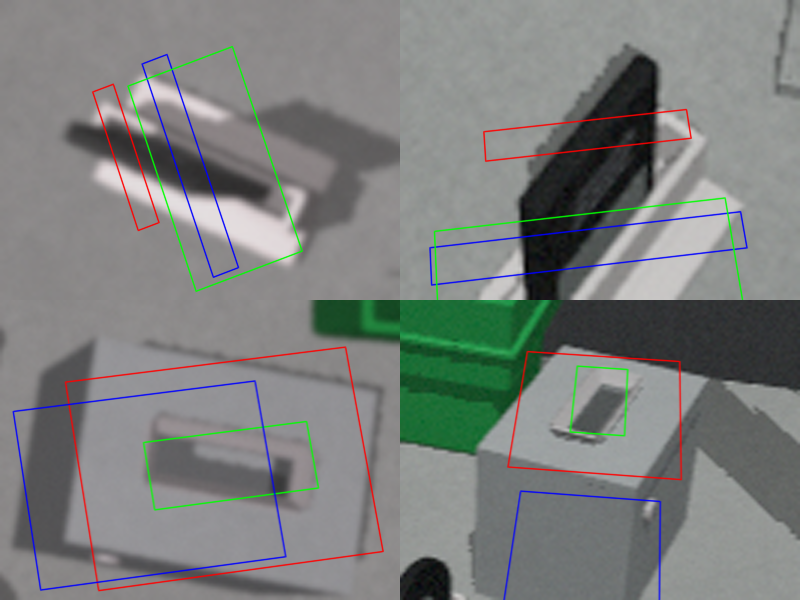

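Yaw signs were off: the cassette is about -0.42 and the box about -0.15.

```bash
python3 ov.py 425 388 -0.42 468 -353 -0.15 pics/o2.png
```

```text
(no output)
```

View pics/o2.png

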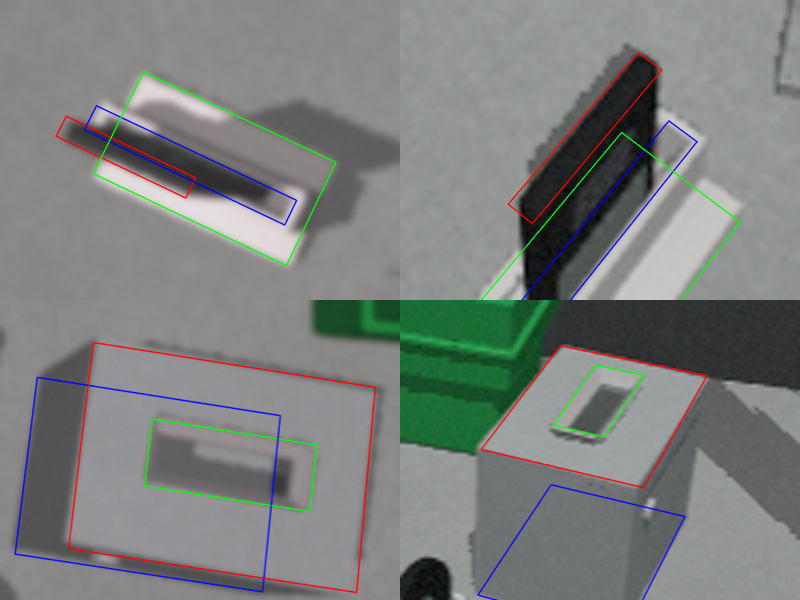

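The overlays fit: cassette about (424,386), yaw -0.42; box about (468,-354), yaw -0.15. Now a planner for the path that prints the rows I will type.

```bash
cat > plan.py <<'E'
# usage: plan.py x y z yaw(tool-y dir, mod pi) n  -> rows in tool frame along a cylindrical path
import sys
from h import *
x,y,z,yaw=map(float,sys.argv[1:5]);n=int(sys.argv[5])
s=manip.state();q=s['tool_rot'];Q=R.from_quat([q[1],q[2],q[3],q[0]]);M=Q.as_matrix();p=np.array(s['position'])
cur=np.arctan2(M[1,1],M[0,1]);d=(yaw-cur+np.pi/2)%np.pi-np.pi/2
if len(sys.argv)>6:d+=float(sys.argv[6])*np.pi
print('t',round(s['t'],2),'pos',p.round(1),'yaw',round(cur,3),'dyaw',round(d,3),'down',M[:,0].round(3),'w',round(s['gripper_width'],1),'F',np.round(s['contact_force'],1),'q',np.round(s['qpos'],2))
r0,a0=np.hypot(*p[:2]),np.arctan2(p[1],p[0]);r1,a1=np.hypot(x,y),np.arctan2(y,x)
Q1=lambda f:R.from_matrix(np.array([[0,-np.sin(cur+d*f),np.cos(cur+d*f)],[0,0,0],[-1,0,0]])) 
def pose(f):
    a=a0+(a1-a0)*f;r=r0+(r1-r0)*f;c=cur+d*f
    X=np.array([0,0,-1.]);Y=np.array([np.cos(c),np.sin(c),0]);
    return np.array([r*np.cos(a),r*np.sin(a),p[2]+(z-p[2])*f]),R.from_matrix(np.c_[X,Y,np.cross(X,Y)])
pp,PQ=p,Q
for i in range(1,min(n,5)+1):
    a,b=pose(i/n);dl=PQ.inv().apply(a-pp);w=(PQ.inv()*b).as_rotvec();print(np.round(dl,1),np.round(w,4),round(np.linalg.norm(dl),1));pp,PQ=a,b
E
python3 plan.py 424 386 250 -0.42 17
```

```text
t 0.9 pos [ 195.5 -567.2  250.3] yaw 1.903 dyaw 0.819 down [-0.  0. -1.] w 85.6 F [-0.4 -0.2 -0.6] q [-0.91  0.04  0.08 -0.   -1.62 -0.33]
[ 0.   5.6 69.5] [-0.0482 -0.     -0.0001] 69.7
[ 0.  10.3 68.7] [-0.0482  0.      0.    ] 69.5
[ 0.  14.9 67.7] [-0.0482  0.      0.    ] 69.3
[ 0.  19.5 66.3] [-0.0482  0.      0.    ] 69.1
[ 0.  23.9 64.7] [-0.0482  0.      0.    ] 68.9
```

Emit:
{"op": "step_arm", "data": {"targets": "0 5 59 -0.041 0 0 85; 0 9 59 -0.041 0 0 85; 0 12 58 -0.041 0 0 85; 0 15 58 -0.041 0 0 85; 0 19 57 -0.041 0 0 85"}}

```text
t: 1.52
position: [439.8, -394.1, 249.6]
tool_rot: [0.682, -0.187, 0.682, 0.187]
contact_force: [0.6, -0.3, 0.6]
gripper_width: 84.8
```

```bash
python3 plan.py 424 386 250 -0.42 15
```

```text
t 1.52 pos [ 439.8 -394.1  249.6] yaw 2.106 dyaw 0.616 down [-0.001 -0.    -1.   ] w 84.8 F [ 0.6 -0.3  0.6] q [-0.39  0.02  0.06  0.   -1.61 -0.64]
[-0.1 21.1 53.8] [-0.0411 -0.0009 -0.0003] 57.8
[-0.  24.1 52.4] [-0.0411  0.      0.    ] 57.7
[-0.  27.  50.8] [-0.0411  0.      0.    ] 57.5
[-0.  29.8 49.1] [-0.0411  0.      0.    ] 57.4
[-0.  32.4 47.3] [-0.0411  0.      0.    ] 57.3
```

Emit:
{"op": "step_arm", "data": {"targets": "0 21 54 -0.041 0 0 85; 0 24 53 -0.041 0 0 85; 0 27 51 -0.041 0 0 85; 0 30 49 -0.041 0 0 85; 0 33 47 -0.041 0 0 85"}}

```text
t: 2.15
position: [571.8, -129.4, 248.6]
tool_rot: [0.658, -0.258, 0.659, 0.258]
contact_force: [1.3, 0.2, -0.3]
gripper_width: 85.3
```

Emit:
{"op": "step_arm", "data": {"targets": "0 35 46 -0.041 0 0 85; 0 37 44 -0.041 0 0 85; 0 39 42 -0.041 0 0 85; 0 41 40 -0.041 0 0 85; 0 43 38 -0.041 0 0 85"}}

```text
t: 2.78
position: [568.9, 165.3, 247.9]
tool_rot: [0.627, -0.326, 0.628, 0.326]
contact_force: [-0.1, 0.5, -0.4]
gripper_width: 85.2
```

```bash
python3 plan.py 424 386 230 -0.42 5
```

```text
t 2.77 pos [568.9 165.3 247.9] yaw 2.53 dyaw 0.192 down [-0.002 -0.001 -1.   ] w 85.2 F [-0.1  0.5 -0.4] q [ 0.62  0.02  0.06 -0.   -1.61 -1.23]
[ 3.6 45.7 28.7] [-0.0383 -0.0014 -0.0011] 54.1
[ 3.6 46.8 26. ] [-0.0383  0.      0.    ] 53.7
[ 3.6 47.9 23.3] [-0.0383  0.      0.    ] 53.4
[ 3.6 48.7 20.6] [-0.0383  0.      0.    ] 53.0
[ 3.6 49.4 17.9] [-0.0383  0.      0.    ] 52.7
```

Emit:
{"op": "step_arm", "data": {"targets": "3 46 29 -0.038 -0.001 -0.001 85; 3 47 26 -0.038 0 0 85; 3 48 23 -0.038 0 0 85; 3 49 21 -0.038 0 0 85; 3 49 18 -0.038 0 0 85"}}

```text
t: 3.4
position: [418.5, 394.5, 231.7]
tool_rot: [0.592, -0.387, 0.592, 0.386]
contact_force: [0.4, -0.8, 0.2]
gripper_width: 85.0
```

```bash
python3 plan.py 424 386 230 -0.42 1; python3 - <<'E'
from h import *
im=[]
cr=[(rect(424,386,148,-.42,12,80),(0,0,255)),(rect(424,386,45,-.42,16,136),(255,0,0)),(rect(424,386,0,-.42,70,136),(0,255,0))]
for c,u,v in [('top',110,190),('side',260,270)]:
    a=manip.read_camera(c)[:,:,::-1].copy();im.append(crop(a,c,[],u,v,120,125,3));im.append(crop(a,c,cr,u,v,120,125,3))
    for q in manip.mark_of('cassette',c)[:1]:print(c,np.round(q['location'],1),q['score'])
o=np.vstack([np.hstack(im[2:]),np.hstack(im[:2])]);cv2.imwrite('pics/c1.png',cv2.resize(o,(580,600)));print(o.shape)
E
```

```text
t 3.4 pos [418.5 394.5 231.7] yaw 2.727 dyaw -0.005 down [-0.    -0.001 -1.   ] w 85.0 F [ 0.4 -0.8  0.2] q [ 1.1  -0.03 -0.02 -0.   -1.58 -1.52]
[ 1.7 -8.4 -5.6] [ 0.0054 -0.0008 -0.0001] 10.2
top [424.4 386.2  73.8] 0.93
side [425.9 385.3  80.4] 0.56
(750, 720, 3)
```

View pics/c1.png

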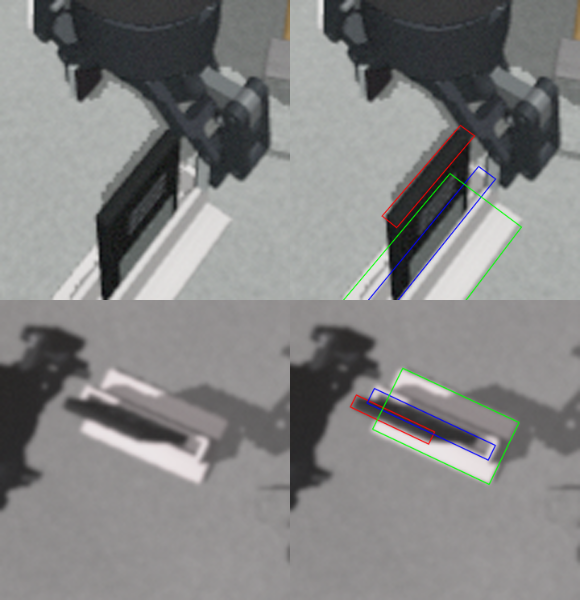

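The outlines match the cassette (black blade, lower left in each view) and its stand to within about 2 mm, so I can descend.

Emit:
{"op": "step_arm", "data": {"targets": "2 -8.5 -6 0.005 0 0 85; 36 0 0 0 0 0 85; 36 0 0 0 0 0 85; 36 0 0 0 0 0 85", "grip_force": 25}}

```text
t: 4.1
position: [430.3, 381.2, 123.5]
tool_rot: [0.597, -0.382, 0.592, 0.383]
contact_force: [-0.4, -0.2, -1.5]
gripper_width: 85.0
```

```bash
python3 plan.py 424 385 118 -0.42 1
```

```text
t 4.1 pos [430.3 381.2 123.5] yaw 2.715 dyaw 0.007 down [ 0.005  0.005 -1.   ] w 85.0 F [-0.4 -0.2 -1.5] q [ 1.08 -0.01 -0.2   0.   -1.38 -1.5 ]
[5.5 7.3 0.8] [-0.0071  0.0072  0.0026] 9.2
```

Emit:
{"op": "step_arm", "data": {"targets": "5 7 1 -0.007 0.007 0.003 85; 0 0 0 0 0 0 85"}}

```text
t: 4.35
position: [425.2, 382.1, 116.9]
tool_rot: [0.592, -0.384, 0.595, 0.383]
contact_force: [0.1, 0.7, 0.5]
gripper_width: 84.9
```

```bash
python3 plan.py 424 385 118 -0.42 1
```

```text
t 4.35 pos [425.2 382.1 116.9] yaw 2.718 dyaw 0.004 down [-0.003 -0.004 -1.   ] w 84.9 F [0.1 0.7 0.5] q [ 1.08 -0.01 -0.2  -0.   -1.38 -1.51]
[-1.2  2.2  2.1] [-0.0035 -0.0044 -0.0008] 3.3
```

Emit:
{"op": "step_arm", "data": {"targets": "-1 2 2 -0.003 -0.004 0 60; 0 0 0 0 0 0 40; 0 0 0 0 0 0 25; 0 0 0 0 0 0 16; 0 0 0 0 0 0 16", "grip_force": 25}}

```text
t: 4.97
position: [425.6, 386.3, 122.8]
tool_rot: [0.595, -0.384, 0.591, 0.386]
contact_force: [0.8, 0.5, 0.7]
gripper_width: 16.2
```

Emit:
{"op": "step_arm", "data": {"targets": "0 0 0 0 0 0 5; 0 0 0 0 0 0 0; 0 0 0 0 0 0 0; 0 0 0 0 0 0 0", "grip_force": 30}}

```text
t: 5.48
position: [425.6, 386.4, 122.9]
tool_rot: [0.595, -0.384, 0.591, 0.386]
contact_force: [-0.1, 1.1, 0.6]
gripper_width: 11.4
```

Gripped (11.4 mm wide, no side force). Lifting gently first.

Emit:
{"op": "step_arm", "data": {"targets": "-15 0 0 0 0 0 0; -25 0 0 0 0 0 0; -30 0 0 0 0 0 0; -30 0 0 0 0 0 0; -30 0 0 0 0 0 0", "grip_force": 40}}

```text
t: 6.1
position: [424.4, 384.4, 256.8]
tool_rot: [0.594, -0.384, 0.593, 0.385]
contact_force: [0.0, 1.5, -0.6]
gripper_width: 11.9
```

Emit:
{"op": "step_arm", "data": {"targets": "-25 0 0 0 0 0 0; -25 0 0 0 0 0 0; -10 0 0 0 0 0 0; -5 0 0 0 0 0 0; 0 0 0 0 0 0 0"}}

```text
t: 6.72
position: [424.4, 383.9, 328.8]
tool_rot: [0.596, -0.384, 0.591, 0.386]
contact_force: [-0.8, 1.0, -1.6]
gripper_width: 11.4
```

```bash
python3 plan.py 468 -354 320 -0.15 22; python3 - <<'E'
from h import *
im=[]
for c,u,v in [('side',240,190),('top',60,140)]:
    a=manip.read_camera(c)[:,:,::-1].copy();im.append(crop(a,c,[],u,v,180,200,2))
cv2.imwrite('pics/l1.png',np.hstack(im))
E
```

```text
t 6.72 pos [424.4 383.9 328.8] yaw 2.721 dyaw 0.271 down [ 0.004  0.006 -1.   ] w 11.4 F [-0.8  1.  -1.6] q [ 1.09 -0.02  0.17  0.   -1.75 -1.51]
[  0.3 -32.7 -14.9] [-0.0123  0.0067  0.001 ] 36.0
[  0.4 -31.6 -17.4] [-0.0123  0.      0.    ] 36.0
[  0.4 -30.2 -19.7] [-0.0123  0.      0.    ] 36.1
[  0.4 -28.7 -22. ] [-0.0123  0.      0.    ] 36.1
[  0.4 -27.  -24.1] [-0.0123  0.      0.    ] 36.2
```

View pics/l1.png

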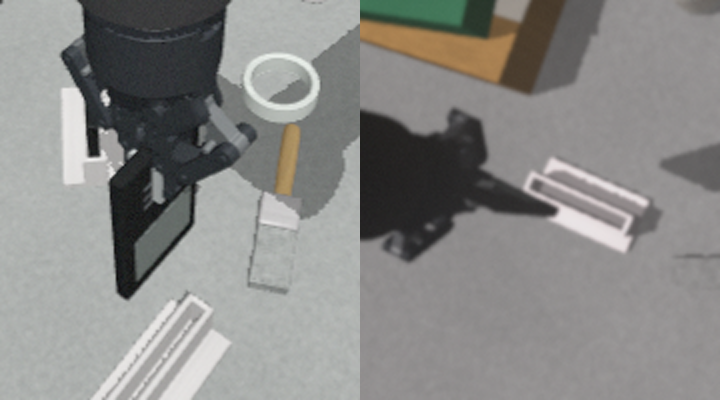

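The cassette is clear of its stand and hangs upright in the jaws. Now carrying it round.

Emit:
{"op": "step_arm", "data": {"targets": "0 -32 -15 -0.012 0.006 0.001 0; 0 -38 -21 -0.014 0 0 0; 0 -36 -24 -0.014 0 0 0; 0 -34 -26 -0.014 0 0 0; 0 -32 -29 -0.014 0 0 0"}}

```text
t: 7.45
position: [540.7, 209.1, 321.8]
tool_rot: [0.575, -0.407, 0.582, 0.407]
contact_force: [0.8, 1.1, -1.8]
gripper_width: 12.0
```

```bash
python3 plan.py 468 -354 320 -0.15 14
```

```text
t 7.45 pos [540.7 209.1 321.8] yaw 2.797 dyaw 0.194 down [-0.008 -0.006 -1.   ] w 12.0 F [ 0.8  1.1 -1.8] q [ 0.71  0.01  0.19 -0.   -1.76 -1.06]
[  0.3 -26.8 -32.5] [-0.0138 -0.0085 -0.0054] 42.1
[  0.1 -23.9 -34.7] [-0.0139  0.      0.    ] 42.1
[  0.1 -20.8 -36.7] [-0.0139  0.      0.    ] 42.2
[  0.1 -17.6 -38.4] [-0.0139  0.      0.    ] 42.2
[  0.1 -14.2 -39.8] [-0.0139  0.      0.    ] 42.3
```

Emit:
{"op": "step_arm", "data": {"targets": "0 -27 -33 -0.014 -0.008 -0.005 0; 0 -24 -35 -0.014 0 0 0; 0 -21 -37 -0.014 0 0 0; 0 -18 -38 -0.014 0 0 0; 0 -14 -40 -0.014 0 0 0"}}

```text
t: 8.07
position: [583.5, -4.5, 315.6]
tool_rot: [0.56, -0.427, 0.567, 0.429]
contact_force: [1.0, 0.7, -1.0]
gripper_width: 11.4
```

```bash
python3 plan.py 468 -354 325 -0.15 10
```

```text
t 8.07 pos [583.5  -4.5 315.6] yaw 2.87 dyaw 0.122 down [-0.01  -0.004 -1.   ] w 11.4 F [ 1.   0.7 -1. ] q [ 0.34  0.02  0.19  0.   -1.74 -0.61]
[ -0.8  -8.9 -36.3] [-0.0121 -0.0059 -0.0083] 37.4
[ -0.9  -6.1 -36.9] [-0.0122  0.      0.    ] 37.4
[ -0.9  -3.3 -37.2] [-0.0122  0.      0.    ] 37.4
[ -0.9  -0.5 -37.4] [-0.0122  0.      0.    ] 37.4
[ -0.9   2.4 -37.3] [-0.0122  0.      0.    ] 37.4
```

Emit:
{"op": "step_arm", "data": {"targets": "-3 -9 -36 -0.012 -0.006 -0.008 0; -3 -6 -37 -0.012 0 0 0; -2 -3 -37 -0.012 0 0 0; -1 0 -37 -0.012 0 0 0; -1 2 -37 -0.012 0 0 0"}}

```text
t: 8.7
position: [552.0, -193.5, 319.9]
tool_rot: [0.547, -0.443, 0.552, 0.447]
contact_force: [0.5, 0.7, -0.9]
gripper_width: 11.3
```

```bash
python3 plan.py 468 -354 328 -0.15 5
```

```text
t 8.7 pos [ 552.  -193.5  319.9] yaw 2.932 dyaw 0.06 down [-0.01  0.   -1.  ] w 11.3 F [ 0.5  0.7 -0.9] q [ 0.01  0.03  0.2  -0.   -1.75 -0.22]
[ -1.5   5.4 -35.9] [-0.012  -0.0018 -0.0094] 36.4
[ -1.6   8.  -35.5] [-0.012  0.     0.   ] 36.4
[ -1.6  10.6 -34.8] [-0.012  0.     0.   ] 36.4
[ -1.6  13.2 -33.9] [-0.012  0.     0.   ] 36.4
[ -1.6  15.7 -32.9] [-0.012  0.     0.   ] 36.5
```

Emit:
{"op": "step_arm", "data": {"targets": "-2 5 -36 -0.012 -0.002 -0.009 0; -2 8 -36 -0.012 0 0 0; -2 11 -35 -0.012 0 0 0; -2 13 -33 -0.012 0 0 0; -2 11 -22 -0.012 0 0 0"}}

```text
t: 9.32
position: [470.9, -349.1, 324.2]
tool_rot: [0.534, -0.458, 0.537, 0.464]
contact_force: [-0.3, 0.5, -0.2]
gripper_width: 11.8
```

```bash
python3 plan.py 468 -354 325 -0.15 1
```

```text
t 9.32 pos [ 470.9 -349.1  324.2] yaw 2.993 dyaw -0.001 down [-0.009  0.003 -1.   ] w 11.8 F [-0.3  0.5 -0.2] q [-0.3   0.03  0.21 -0.   -1.76  0.15]
[-0.8  2.1 -5.2] [ 0.0014  0.0018 -0.0097] 5.7
```

Emit:
{"op": "step_arm", "data": {"targets": "0 2 -4 0.001 0.002 -0.009 0; 0 0 0 0 0 0 0; 0 0 0 0 0 0 0"}}

```text
t: 9.7
position: [467.7, -353.1, 322.3]
tool_rot: [0.536, -0.46, 0.537, 0.462]
contact_force: [-0.3, -0.3, -0.5]
gripper_width: 11.5
```

```bash
python3 plan.py 468 -354 325 -0.15 1; python3 - <<'E'
from h import *
p=manip.state()['position'];im=[]
zb=p[2]-115
br=[(rect(468,-354,177,-.15,48,120),(0,255,0)),(rect(p[0],p[1],zb,-.15,12,80),(0,0,255)),(rect(p[0],p[1],zb+140,-.15,12,80),(255,0,0))]
for c,u,v in [('side',300,20),('top',420,150)]:
    a=manip.read_camera(c)[:,:,::-1].copy();im.append(crop(a,c,br,u,v,130,140,3))
    for q in manip.mark_of('cassette',c)[:2]:print(c,np.round(q['location'],1),q['score'])
    for q in manip.mark_of('blade_box',c)[:1]:print(c,np.round(q['location'],1),q['score'])
cv2.imwrite('pics/b1.png',np.hstack(im))
E
```

```text
t 9.7 pos [ 467.7 -353.1  322.3] yaw 2.99 dyaw 0.002 down [-0.003  0.001 -1.   ] w 11.5 F [-0.3 -0.3 -0.5] q [-0.3   0.03  0.2  -0.   -1.75  0.15]
[-2.7 -0.4 -0.9] [-0.0016  0.0007 -0.0029] 2.9
side [ 466.8 -352.9  280.3] 0.65
side [ 465.9 -351.9    1. ] 0.56
top [ 466.6 -352.6  275.6] 0.55
top [ 586.5 -140.    62.7] 0.67
```

View pics/b1.png

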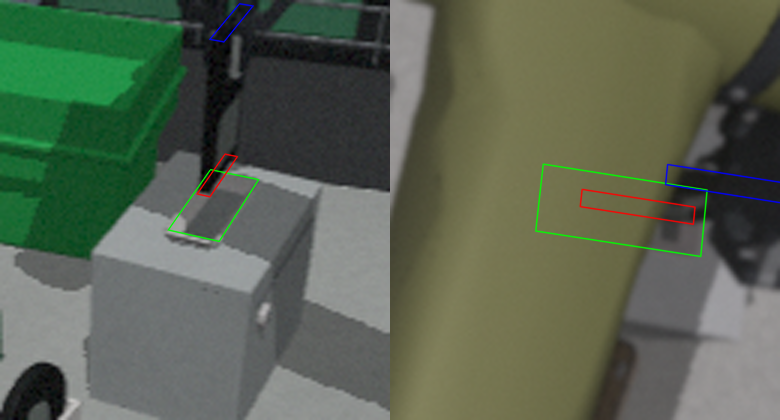

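In the side view the cassette's lower edge (about (205,190)) lies on the predicted outline above the slot. The lip outline matches and the marks agree to 1–2 mm. Lowering with force checks.

Emit:
{"op": "step_arm", "data": {"targets": "10 0 0 0 0 -0.003 0; 14 0 0 0 0 0 0; 14 0 0 0 0 0 0; 5 0 0 0 0 0 0; 0 0 0 0 0 0 0"}}

```text
t: 10.62
position: [467.4, -352.9, 275.1]
tool_rot: [0.536, -0.46, 0.536, 0.461]
contact_force: [-0.2, 0.1, -0.6]
gripper_width: 11.5
```

```bash
python3 plan.py 468 -353.5 228 -0.15 5
```

```text
t 10.62 pos [ 467.4 -352.9  275.1] yaw 2.99 dyaw 0.001 down [-0.001  0.001 -1.   ] w 11.5 F [-0.2  0.1 -0.6] q [-0.31  0.01  0.1  -0.   -1.66  0.15]
[ 9.4 -0.2 -0.1] [-0.0003  0.0013 -0.0012] 9.4
[ 9.4 -0.1 -0.1] [-0.0003  0.      0.    ] 9.4
[ 9.4 -0.1 -0.1] [-0.0003 -0.     -0.    ] 9.4
[ 9.4 -0.1 -0.1] [-0.0003  0.      0.    ] 9.4
[ 9.4 -0.1 -0.1] [-0.0003  0.      0.    ] 9.4
```

Emit:
{"op": "step_arm", "data": {"targets": "9 0 0 0 0.001 -0.001 0; 11 0 0 0 0 0 0; 11 0 0 0 0 0 0; 9 0 0 0 0 0 0; 2 0 0 0 0 0 0"}}

```text
t: 11.25
position: [467.4, -353.0, 230.5]
tool_rot: [0.537, -0.461, 0.536, 0.461]
contact_force: [-0.7, 1.0, -1.0]
gripper_width: 11.1
```

```bash
python3 plan.py 468 -353.5 228 -0.15 1; python3 - <<'E'
from h import *
a=manip.read_camera('side')[:,:,::-1].copy();cv2.imwrite('pics/d1.png',crop(a,'side',[],290,20,140,140,4))
E
```

```text
t 11.25 pos [ 467.4 -353.   230.5] yaw 2.99 dyaw 0.001 down [ 0.  0. -1.] w 11.1 F [-0.7  1.  -1. ] q [-0.3   0.    0.01 -0.   -1.58  0.15]
[ 2.5 -0.6 -0.5] [-0.0015  0.0001  0.0004] 2.6
```

View pics/d1.png

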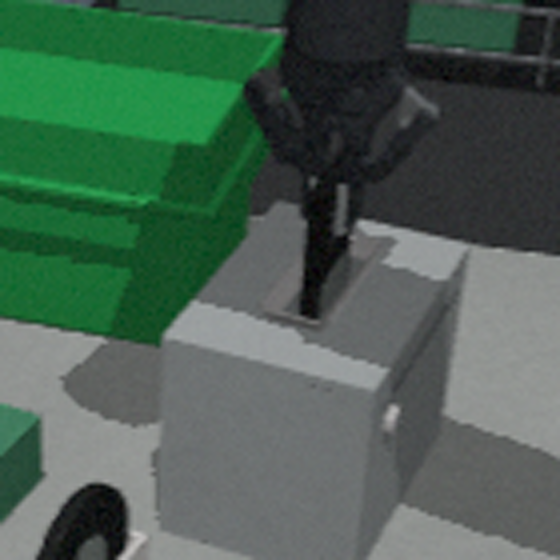

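The cassette stands in the slot about 50 mm below the lid (about a third), with no contact force. Releasing.

Emit:
{"op": "step_arm", "data": {"targets": "0 0 0 0 0 0 85; 0 0 0 0 0 0 85; 0 0 0 0 0 0 85; 0 0 0 0 0 0 85; 0 0 0 0 0 0 85"}}

```text
t: 11.92
position: [468.1, -353.6, 233.0]
tool_rot: [0.537, -0.462, 0.536, 0.459]
contact_force: [0.1, 0.2, -0.3]
gripper_width: 85.0
```

Emit:
{"op": "step_arm", "data": {"targets": "-25 0 0 0 0 0 85; -35 0 0 0 0 0 85; -35 0 0 0 0 0 85; -25 0 0 0 0 0 85; 0 0 0 0 0 0 85"}}

```text
t: 12.55
position: [467.3, -353.3, 356.1]
tool_rot: [0.537, -0.462, 0.536, 0.46]
contact_force: [0.4, -1.0, 0.0]
gripper_width: 84.9
```

```bash
python3 plan.py 468 -353.5 330 -0.15 1; python3 - <<'E'
from h import *
a=manip.read_camera('side');b=manip.read_camera('top')
for c in ['side','top']:
  for n in ['cassette','wide_pack','disc']:
    for q in manip.mark_of(n,c)[:2]:print(c,n,np.round(q['location'],1),round(q['score'],2))
o=np.hstack([crop(a[:,:,::-1].copy(),'side',[],260,40,160,240,2.5),crop(b[:,:,::-1].copy(),'top',[],240,110,160,240,2.5)])
cv2.imwrite('pics/e1.png',o)
E
```

```text
t 12.55 pos [ 467.3 -353.3  356.1] yaw 2.99 dyaw 0.002 down [ 0.003 -0.002 -1.   ] w 84.9 F [ 0.4 -1.   0. ] q [-0.3   0.04  0.28  0.   -1.81  0.15]
[26.1 -0.7 -0.1] [-0.0017 -0.0015  0.0029] 26.1
side wide_pack [563.6 134.   52.1] 0.6
side disc [ 586.3 -142.5   65.4] 0.74
top wide_pack [562.8 135.9  53.1] 0.88
top disc [ 586.5 -139.3   62.3] 0.91
```

View pics/e1.png

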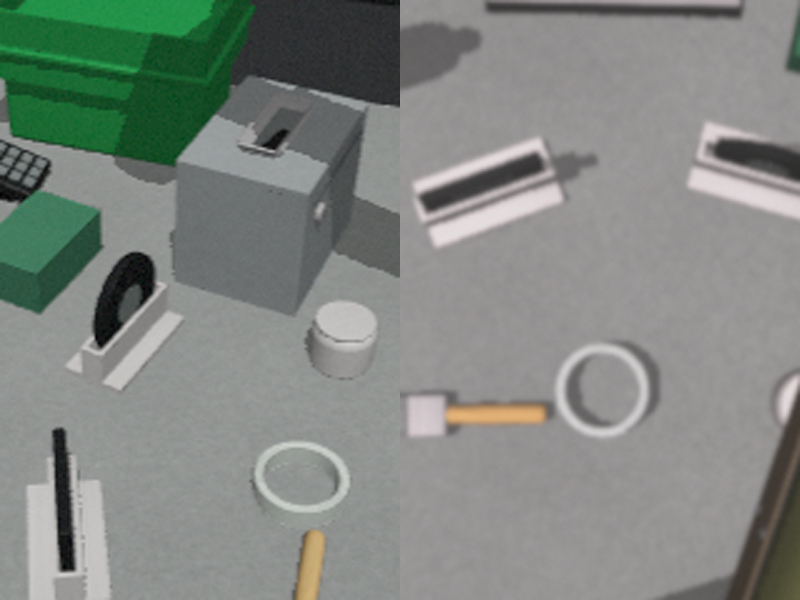

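The cassette has dropped; a dark edge shows down in the slot at about (275,138). I'll check that edge against its expected height of 144 mm. Both bystanders are where they were.

```bash
python3 - <<'E'
from h import *
a=manip.read_camera('side')[:,:,::-1].copy()
r=[(rect(468,-353,144,-.15,12,80),(0,0,255)),(rect(468,-353,165,-.15,28,100),(0,255,0))]
b=crop(a,'side',[],345,65,50,45,8)
cv2.imwrite('pics/f1.png',np.hstack([b,crop(a,'side',r,345,65,50,45,8)]))
s=manip.state();print(s['t'],s['contact_force'],s['qvel'].round(3) if hasattr(s['qvel'],'round') else s['qvel'])
E
```

```text
13.0 [-0.78590117 -0.15203739  0.38848383] [ 0.001 -0.002  0.006  0.001  0.001  0.001]
```

View pics/f1.png

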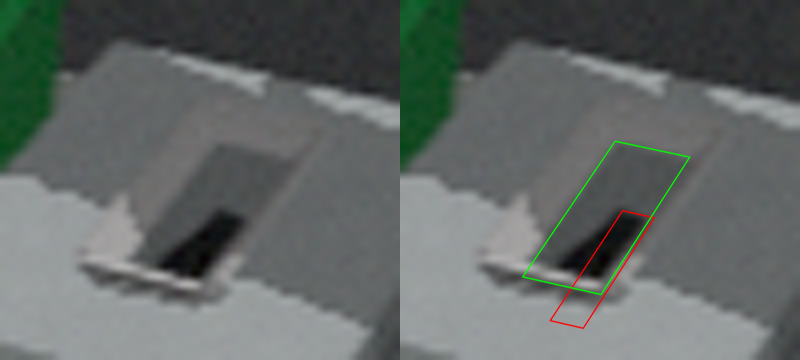

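The far end of the dark edge matches a top edge at z = 144 mm, so the cassette is standing on the box floor, wholly below the lid. Handing in.

```bash
python3 -c "
from rig import manip
print(manip.finish_job(),manip.state()['t'])"
```

```text
the job is handed in; nothing more can be done
the job is handed in; nothing more can be done
```

The spent cassette is in the grey used-blade box, and I handed the job in at about 13 s of the 48 s allowed. I lifted it straight out of its stand, carried it round upright and lowered it through the slot. I held on until it was about 50 mm below the lid (roughly its lower third), then let it drop and moved the gripper clear above the box.

**Cassette:** the last picture shows its top edge down in the slot. The far end of that edge lines up with a height of 144 mm, the height expected with the cassette standing on the box floor, 21 mm below the lid. The near end is hidden by the lip and could not be compared. With the cassette inside the box, neither network view gave an estimate of its position, so this check rests on that picture alone.

**Bystanders:** the wide pack and the disc still stand in their stands, unmoved within the network's 4 mm accuracy.

**Forces:** wrist force stayed around 2 N or less in every reading I took. No check failed.

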